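# Tighten the router table's insert ring with its pin wrench

## Robot

A 6-joint arm with a two-finger parallel gripper is mounted at the origin on the work surface. World frame = base frame: x ahead of the robot, y to its left, z up, the work surface at z = 0. Lengths are in m, angles in rad, forces in N, time in s.
With the tool pointing down it reaches from about 0.275 to 0.875 m from the base axis. Payload 12.5 kg.
Tool frame: the origin (TCP) lies at the very end of the fingers, on their centre line; the grasp point (between the pads) lies 19 mm behind it; z points along the fingers, y is the line along which they close (so a half turn about z gives the same grasp; the last joint's range is limited). The gripper opens to 85 mm and grips with 20 to 120 N. Pads are 22 mm wide; open, the fingers measure 114 mm over their backs; the gripper's body (76 mm by 85 mm) begins 54 mm behind the grasp point. The pads swing forward as they close: fully open they stand 13 mm farther back than shut.
Start: joints at [-1.432, 0.351, 1.652, -0, 1.139, -0.085], TCP at [0.122, -0.536, 0.2] pointing down, gripper open.
Joint ranges: [-2.75, 2.75], [-0.79, 2.1], [0.01, 2.65], [-1.57, 4.71], [0.07, 3.14], [-2.87, 2.87]. Speed limits (rad/s): [2.22, 2.22, 2.79, 3.14, 3.14, 3.14].

## Interface

Orientations are given as [roll, pitch, yaw] about the fixed x, y, z axes, in that order (R = Rz(yaw) Ry(pitch) Rx(roll)).
In Python, from workcell import ctrl, set_gripper, planner, eyes, order, sensors gives the robot as it stands. Calls block until the motion is done:
- ctrl.goto(position, orientation): joint-space move of the TCP to a pose.
- ctrl.line_to(position, attitude=None, feed=0.15, stop_force=None): straight line of the TCP; attitude=None keeps the orientation; feed is the mean speed in m/s. With stop_force (N) it stops when the force on the tool has changed by that much, and returns True; else False.
- ctrl.move_j(angles): joint-space move.
- set_gripper(opening, squeeze=None): opening from 0.0 (shut) to 1.0 (fully open); squeeze is the grip in N (None keeps the last); returns when the fingers have stopped.
- ctrl.hold(seconds).
- planner.inverse_kinematics(position, orientation): joint angles nearest the present ones, or None.
- eyes.read_camera(name): name is "side" or "top"; returns a dict with "img" (384x512x3 uint8, blue, green, red), "range_z" (384x512 float32, m along the optical axis (not along the pixel's ray), 0 where there is no reading), "K" (3x3 intrinsics, pixels), "R" (3x3) and "t" (3): a world point X has camera coordinates R X + t. Camera axes: x right, y down, z forward; pixel columns grow to the right and rows downward; lengths in m; the calibration is good to about 2 mm. A picture is of the moment at which its call begins.
A pose or a line that the arm cannot do raises ctrl.PlanningError and nothing moves.
- order.hand_in(): hands the job in; it is judged then, once.
Trained networks look in a picture, given as the dict that the camera call returned (one of the last four; its "shot" number tells which), for a name from the list of things; names that differ only in an ending like _2 or _b are one class to them, and where a whole thing is asked for, a point or a joint stands for the part that bears it (a point fixed in the world has none). Each returns a list of dicts, best first, with "confidence" (0 to 1); they miss things now and then, are a little off and sometimes report something else, mostly with a low value. They report only what shows in the picture. A call takes as long as a camera call. They do not tell look-alikes from the thing itself.
- eyes.trace(picture, label): "pixels" (384x512 bool, what is visible of it) and "bbox" ([left, top, width, height] in pixels, round what is visible of it).
- eyes.tip_of(picture, label): "at" ([column, row] in pixels: a listed point, or the origin of a listed thing).
Readings, each from a call of its own:
- sensors.get_time_s(): time.
- sensors.get_qpos(): joint angles.
- sensors.get_qvel(): joint speeds.
- sensors.get_joint_efforts(): joint torques, N m.
- sensors.get_eef_pos(): TCP position.
- sensors.get_orientation(): TCP orientation.
- sensors.get_wrist_force(): force on the tool from outside, world axes, zero at the start.
- sensors.get_ft_torque(): the same for the moment, N m.
- sensors.get_grip_width(): opening from 0.0 (shut) to 1.0 (fully open).
- sensors.get_grip_force(): force on a finger pad.
Only numpy, scipy, OpenCV 4.12 (cv2) and the standard library are available. Lean on these libraries where they do the work, as an engineer would, in place of code of your own. Each camera call takes 0.05 s, during which the arm holds its last target. There are 200 camera calls.

## Task

The red insert ring in the router table's plate has only been spun in by hand. Take the ring wrench from its wooden block, seat both of its pins fully in the ring's two holes before you turn the ring, then screw it gently clockwise until it is home against its stop, and put the wrench back in the groove of its block. Turn the ring only with the wrench, do not lean on it or force it, and leave the other things on the bench where they are.

Things in the scene. Friction and masses are not known exactly. Their poses are not given: they have to be found in the camera images.
- router_table: Fixed bench-top router table: grey top 360 (x) x 480 mm (y), its face 240 mm above the bench; origin on the bench under the top's middle. Flush in it an aluminium plate 200 x 236 mm with the red insert ring. A fence 65 mm tall along the +x side has its near face 138 mm beyond the ring's centre.
- recess_centre (a point): Centre of the plate's round recess, level with the plate's face; axes as router_table's. The red ring is screwed into it, top flush: 92 mm across, opening 56, 9 thick, two through-holes of 7 mm diameter opposite each other, each 38 mm from the ring's centre. Slack in the thread lets the ring's centre lie up to 1.2 mm off this point; about 3 N shifts it.
- insert_ring (a joint): How far the ring is screwed down, clockwise seen from above, rad: 0 finger-loose, 0.70 home on a hard stop. Where its holes stand is not reported: at 0 the line through them lies anywhere within 0.45 rad either side of recess_centre's x axis, and turns clockwise with this value. It drags with a steady 0.4 to 0.5 N m until the stop, and stays where left.
- ring_wrench: Two-pin ring wrench, about 0.16 kg: dark steel bar 100 x 24 x 6 mm along its x axis, two steel pins below (5 mm diameter, 8 mm long, 76 mm apart, tips chamfered 0.5 mm), a yellow upright grip on top, 60 mm long (x) and 12 mm thick (y), to 40 mm above the bar's underside. Origin: centre of the bar's underside, z up. The same turned half round.
- wrench_grip (a point): Centre of the yellow grip, 26 mm above the bar's underside (the grip reaches from 6 to 40 mm above it); to be taken across its 12 mm thickness (y axis).
- pin_a (a point): Tip of the pin at the wrench's +x end: 38 mm along x from the wrench's origin and 8 mm below it.
- pin_b (a point): Tip of the pin at the wrench's -x end: 38 mm along -x from the wrench's origin and 8 mm below it.
- wrench_rest: Fixed beech block, 150 (x) x 200 (y) x 30 mm high, origin at the centre of its underside. A groove (see rest_seat) holds the wrench; a low peg at its other end holds the spare ring.
- rest_seat (a point): Middle of the groove's mouth on the block's top face, 30 mm above the bench, 55 mm from the block's centre to its +y; axes as the block's. The groove runs along x, 100 mm long, 12 wide, 14 deep: the wrench rests with its bar flat across the groove and both pins hanging in it, origin near this point.
- spare_ring: Bystander: a spare red insert ring, 92 mm across and 9 mm thick, on the wooden block's peg.
- push_block: Bystander: orange push block with a black handle, 200 x 75 mm, 76 mm tall, on the left of the router table's top.
- glue_bottle: Bystander: white glue bottle with a red cap, 62 mm across and 185 mm tall, on the bench.
- bench_brush: Bystander: wooden bench brush, 210 mm long, lying on the bench.
- collet_wrench: Bystander: open-ended steel wrench, 200 mm long, lying on the bench.
- pine_offcut: Bystander: pine offcut, 190 x 58 x 34 mm, on the bench.
There are look-alikes about, which are no part of the job. Leave any green or orange look-alike of the ring_wrench alone.

How it is judged:
On the way, in this order (a step that is already met when the one before it is completed fails the run):
1. both pins are fully seated in the ring's holes, the ring not yet turned (z of each of pin_a, pin_b in the frame of recess_centre below -0.0055 m and horizontal distance between ring_wrench and recess_centre below 0.006 m and value of joint insert_ring below 0.22 rad), for 0.1 s.
2. the ring is turned home against its stop with both pins still in their holes (value of joint insert_ring above 0.67 rad and z of each of pin_a, pin_b in the frame of recess_centre below -0.004 m and horizontal distance between ring_wrench and recess_centre below 0.006 m), for 0.1 s.
At the end, for the whole second after the job is handed in: The ring is home: within 0.03 rad of its stop (joint above 0.67). The wrench lies at rest back on its block, pins in the groove, its origin within 14 mm of rest_seat and within 2 mm of the block's face in height, along the groove within 0.2 rad, tilt under 0.06 rad, let go (value of joint insert_ring above 0.67 rad and z of ring_wrench in the frame of rest_seat between -0.002 and 0.002 m and horizontal distance between ring_wrench and rest_seat below 0.014 m and angle between the x axis of ring_wrench and the x axis of wrench_rest, either way round below 0.2 rad and angle between ring_wrench's own z axis and vertical below 0.06 rad and linear speed of ring_wrench below 0.01 m/s); the robot touches nothing.
It fails at once if the wrench is pressed or forced against the ring or router table with more than 40 N (contact force between ring_wrench and router_table above 40 N).
It fails at once if the fingers or arm push the router table or its ring (over 5 N) (contact force between any of the fingers, the arm and router_table above 5 N).
It fails at once if a bystander is shifted by more than 25 mm (distance of any of spare_ring, push_block, glue_bottle, bench_brush, collet_wrench, pine_offcut from where it was at the start of the episode above 0.025 m).
It also fails if it takes over 72 s, if anything falls off the work surface, if the arm or the gripper's body presses on something with over 40 N, if the wrist force passes 120 N, or if a joint passes its speed limit or range.

## Working session

There is one attempt and no reset: what is moved stays moved. The work goes in short steps, each a Python script; the robot and the scene stay as the last script left them, time stands still between calls to the robot, and variables do not carry over. Pictures are saved under pics/ and viewed, at most 10 in all, crops included, and the job is handed in when it is done.

```bash
ls; mkdir -p pics; cat > h.py <<'E'
import numpy as np, cv2
from workcell import ctrl,set_gripper,planner,eyes,order,sensors
def pt(p,u,v,z=None):
    K,R,t=p["K"],np.array(p["R"]),np.array(p["t"])
    d=R.T@(np.linalg.inv(K)@np.array([u,v,1.])); c=-R.T@t
    if z is None:
        s=p["range_z"][int(round(v)),int(round(u))]
    else: s=(z-c[2])/d[2]
    return c+s*d
def cloud(p,mask):
    v,u=np.nonzero(mask&(p["range_z"]>0)); s=p["range_z"][v,u]
    K,R,t=p["K"],np.array(p["R"]),np.array(p["t"])
    c=np.linalg.inv(K)@np.stack([u*s,v*s,s]); return (R.T@(c-np.array(t)[:,None])).T
E
python3 - <<'E'
from h import *
a=eyes.read_camera("top");b=eyes.read_camera("side")
np.set_printoptions(precision=4,suppress=True)
for n,p in(("top",a),("side",b)):
    cv2.imwrite(f"pics/{n}0.png",p["img"]); print(n,-np.array(p["R"]).T@p["t"],p["K"][0,0])
    for l in["ring_wrench","wrench_grip","pin_a","rest_seat","recess_centre","insert_ring","wrench_rest","router_table","spare_ring"]:
        print(l,[(np.round(d["at"],1),round(d["confidence"],2),pt(p,*d["at"])) for d in eyes.tip_of(p,l)][:3],[(d["bbox"],round(d["confidence"],2)) for d in eyes.trace(p,l)][:3] if l not in("rest_seat","recess_centre","pin_a") else "")
print(sensors.get_time_s())
E
```

```text
pics
top [ 0.394  -0.012   1.5621] 386.99033683356345
ring_wrench [(array([318.4, 250.7]), 0.61, array([ 0.3043, -0.2596,  0.0513])), (array([323.2, 207.6]), 0.56, array([ 0.471 , -0.2752,  0.0661])), (array([284.3, 236.9]), 0.54, array([ 0.3544, -0.1296,  0.0147]))] [([315.2, 195.5, 7.4, 24.1], 0.58), ([312.6, 242.1, 9.2, 19.0], 0.58), ([277.8, 227.4, 16.9, 25.4], 0.49)]
wrench_grip [(array([287.5, 238.7]), 0.62, array([ 0.3475, -0.1424,  0.015 ])), (array([318.1, 251.8]), 0.6, array([ 0.2995, -0.2599,  0.0423])), (array([321.2, 205.7]), 0.5, array([ 0.4778, -0.2662,  0.0734]))] [([313.0, 237.7, 16.4, 25.5], 0.46), ([315.7, 194.0, 10.8, 23.3], 0.44), ([278.3, 227.4, 16.1, 23.2], 0.43)]
pin_a [(array([313.3, 258.6]), 0.65, array([ 0.2708, -0.2454,  0.015 ])), (array([321.1, 239.7]), 0.6, array([ 0.3456, -0.2768,  0.0112])), (array([292.3, 231.7]), 0.57, array([ 0.3754, -0.1619,  0.0081]))] 
rest_seat [(array([321.3, 202.4]), 0.74, array([ 0.4911, -0.268 ,  0.0647]))] 
recess_centre [(array([211.3, 164.2]), 0.71, array([0.6107, 0.1459, 0.2059])), (array([329.6, 150.9]), 0.65, array([ 0.6891, -0.2952,  0.0897]))] Traceback (most recent call last):
  File "<stdin>", line 7, in <module>
ValueError: it knows: bench_brush, collet_wrench, glue_bottle, pin, pine_offcut, push_block, recess_centre, rest_seat, ring_wrench, router_table, spare_ring, wrench_grip, wrench_rest
```

View pics/top0.png

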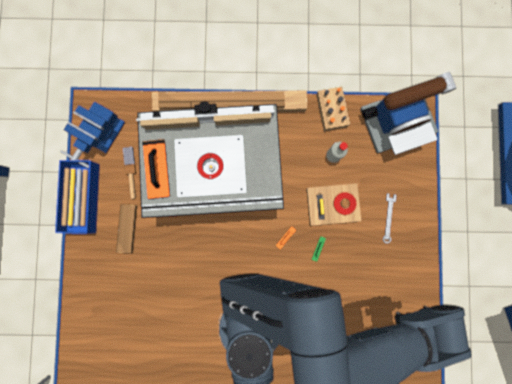

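The top view shows the ring at (210,165), the yellow wrench in its block at (321,206), the spare ring at (344,204) and look-alikes at (286,238) and (319,248).

```bash
python3 - <<'E'
from h import *
a=eyes.read_camera("top");b=eyes.read_camera("side")
np.set_printoptions(precision=4,suppress=True)
c=a["img"][70:260,110:380]; cv2.imwrite("pics/top1.png",cv2.resize(c,(800,563),interpolation=cv2.INTER_CUBIC))
cv2.imwrite("pics/side0.png",b["img"]); print("side",-np.array(b["R"]).T@b["t"],b["K"][0,0])
for l in["ring_wrench","wrench_grip","pin_a","rest_seat","recess_centre","wrench_rest","spare_ring"]:
    print(l,[(np.round(d["at"],1),round(d["confidence"],2),pt(b,*d["at"])) for d in eyes.tip_of(b,l)][:4])
for p in(a,b):
    hsv=cv2.cvtColor(p["img"],cv2.COLOR_BGR2HSV)
    for nm,m in(("red",((hsv[...,0]<6)|(hsv[...,0]>174))&(hsv[...,1]>150)&(hsv[...,2]>60)),("yel",(hsv[...,0]>20)&(hsv[...,0]<34)&(hsv[...,1]>150)&(hsv[...,2]>60))):
        n,lab,st,ce=cv2.connectedComponentsWithStats(m.astype(np.uint8))
        for i in range(1,n):
            if st[i,4]>20:
                q=cloud(p,lab==i); xy=q[:,:2]; w,V=np.linalg.eigh(np.cov(xy.T)); 
                print(nm,st[i],ce[i].round(1),"med",np.median(q,0),"zmax",np.percentile(q[:,2],95),"ang",np.arctan2(V[1,1],V[0,1]))
E
```

```text
side [0.1278 0.8471 0.9053] 397.806701539315
ring_wrench [(array([331.4, 185.6]), 0.78, array([ 0.3165, -0.2624,  0.0031])), (array([288.9, 168.2]), 0.64, array([ 0.4762, -0.2589,  0.0392])), (array([311.5, 206.1]), 0.61, array([ 0.3478, -0.1168,  0.0172]))]
wrench_grip [(array([313. , 197.1]), 0.62, array([ 0.3477, -0.1255,  0.0495])), (array([287.1, 162. ]), 0.59, array([ 0.4853, -0.2631,  0.0618]))]
pin_a [(array([297.6, 172.5]), 0.76, array([ 0.4419, -0.256 ,  0.0313])), (array([318.7, 211.8]), 0.72, array([ 0.319 , -0.102 ,  0.0143])), (array([276.8, 168.8]), 0.7, array([ 0.5173, -0.2438,  0.0358])), (array([303.8, 200.7]), 0.68, array([ 0.3844, -0.1526, -0.0005]))]
rest_seat [(array([288.4, 167.7]), 0.7, array([ 0.4801, -0.2648,  0.0364]))]
recess_centre [(array([199.5, 181.3]), 0.94, array([ 0.7238, -0.0457,  0.0647])), (array([288.4, 167.1]), 0.66, array([ 0.4821, -0.2709,  0.0343]))]
wrench_rest [(array([287.5, 167.1]), 0.71, array([ 0.4851, -0.2696,  0.0344])), (array([293. , 166.8]), 0.61, array([ 0.4638, -0.2678,  0.0428]))]
spare_ring [(array([291.1, 154.3]), 0.78, array
[... 564 characters left out ...]
 [320 199   4  15  49] [321.2 206.6] med [ 0.4733 -0.2665  0.0682] zmax 0.07421347367097368 ang -3.0591626873693154
red [237 112   7   5  31] [240.2 113.9] med [ 0.6914 -0.3223  0.1846] zmax 0.18957627123367254 ang 2.084985856262149
red [283 146  22  13 173] [293.7 152.3] med [ 0.4894 -0.3546  0.0405] zmax 0.04416827175436788 ang 2.7603466220581634
red [182 174  31  18 180] [196.2 182.8] med [0.6057 0.1527 0.2409] zmax 0.24314786617886092 ang -2.4612456759486148
red [229 261   8  14  84] [232.6 267.7] med [0.4321 0.3004 0.1409] zmax 0.14761235756120436 ang 1.4818054865605854
yel [282 158  16  10 112] [289.5 162.8] med [ 0.4754 -0.2661  0.0606] zmax 0.07194061459021783 ang -3.0528818873711465
```

View pics/top1.png

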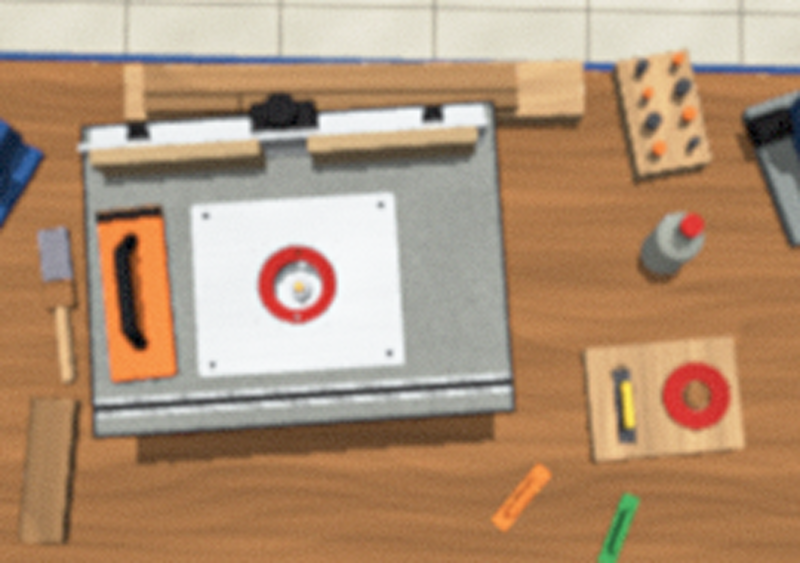

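View pics/side0.png

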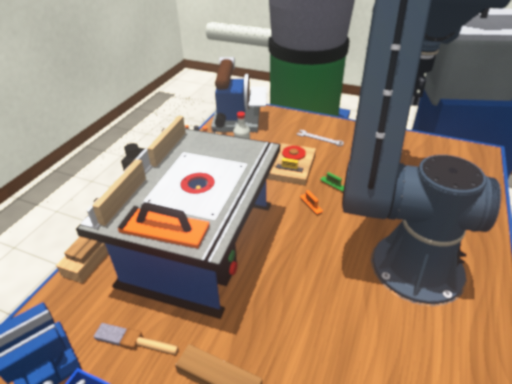

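```bash
cat >> h.py <<'E'
def avg(name,n=8):
    ps=[eyes.read_camera(name) for _ in range(n)]
    p=ps[-1]; return p,np.mean([q["img"].astype(np.float32) for q in ps],0)
def rect(p,img,x0,y0,w,z,res):
    "top-down patch: row up=+x, col right=-y, centred x0,y0, half-width w"
    n=int(2*w/res); r,c=np.mgrid[0:n,0:n]; X=np.stack([x0+w-r*res,y0+w-c*res,np.full(r.shape,z)],-1)
    q=X@np.array(p["R"]).T+np.array(p["t"]); q=q@np.array(p["K"]).T; uv=(q[...,:2]/q[...,2:]).astype(np.float32)
    return cv2.remap(img.astype(np.float32),uv[...,0],uv[...,1],cv2.INTER_CUBIC)
def plane(p,u,z): return np.array([pt(p,a,b,z)[:2] for a,b in u])
E
python3 - <<'E'
from h import *
np.set_printoptions(precision=4,suppress=True)
T=[]
for n in("top","side"):
    p,im=avg(n,12)
    np.savez(f"{n}.npz",im=im,K=p["K"],R=p["R"],t=p["t"])
    R=rect(p,im,0.606,0.154,0.15,0.24,0.0005); 
    g=np.clip(R,0,255).astype(np.uint8)
    white=(g.min(2)>190).astype(np.uint8)   # plate
    cs,_=cv2.findContours(white,cv2.RETR_EXTERNAL,cv2.CHAIN_APPROX_NONE); c=max(cs,key=cv2.contourArea)
    (cx,cy),(w,h),a=cv2.minAreaRect(c); print(n,"plate",0.756-cy*.0005,0.304-cx*.0005,w*.0005,h*.0005,a)
    hsv=cv2.cvtColor(g,cv2.COLOR_BGR2HSV); red=(((hsv[...,0]<8)|(hsv[...,0]>170))&(hsv[...,1]>110)).astype(np.uint8)
    cs,_=cv2.findContours(red,cv2.RETR_EXTERNAL,cv2.CHAIN_APPROX_NONE); c=max(cs,key=cv2.contourArea)
    e=cv2.fitEllipse(c); ex,ey=e[0]; print("ring",0.756-ey*.0005,0.304-ex*.0005,np.array(e[1])*.0005,e[2])
    x0,y0=0.756-ey*.0005,0.304-ex*.0005
    Z=rect(p,im,x0,y0,0.055,0.24,0.0002)
    # polar profile at r=38mm
    th=np.deg2rad(np.arange(0,360,2)); G=Z.mean(2); pr=[]
    rr=np.arange(.036,.0405,.001)
    v=np.mean([[cv2.remap(Z,np.float32([[ (0.055-r*np.sin(t))/.0002]]),np.float32([[(0.055-r*np.cos(t))/.0002]]),1)[0,0] for t in th] for r in rr],0)
    s=v[:,:2].mean(1); o=np.argsort(-s)[:8]; print("bright",[(round(np.rad2deg(th[i])),round(float(s[i]))) for i in o]); 
    o=np.argsort(v[:,2])[:8]; print("low red",[(round(np.rad2deg(th[i])),round(float(v[i,2]))) for i in o],np.median(v,0))
    T.append(cv2.resize(np.clip(Z,0,255).astype(np.uint8),(400,400)))
    h=rect(p,im,.49,-.31,.12,.03,.0006)
    T.append(np.clip(h,0,255).astype(np.uint8))
cv2.imwrite("pics/rect.png",np.vstack([np.hstack([T[0],T[2]])]))
cv2.imwrite("pics/rest.png",np.hstack([T[1],T[3]]))
E
```

```text
top plate 0.600865737915039 0.1468299560546875 0.2056450653076172 0.24079530334472657 85.3852310180664
ring 0.6006395263671875 0.1469140167236328 [0.0871 0.0877] 88.1851806640625
bright [(182, 117), (180, 113), (184, 111), (178, 101), (186, 98), (176, 85), (188, 80), (174, 72)]
low red [(0, 166), (358, 168), (2, 171), (356, 174), (4, 179), (354, 183), (6, 190), (352, 191)] [ 44.0547  48.8547 209.0851]
side plate 0.6042724761962891 0.14365051269531248 0.2142218017578125 0.25218318176269533 85.85223388671875
ring 0.6031867523193359 0.14692674255371094 [0.0836 0.087 ] 143.66622924804688
bright [(132, 99), (130, 98), (128, 98), (134, 98), (126, 98), (124, 98), (136, 97), (120, 97)]
low red [(358, 205), (0, 206), (356, 208), (2, 209), (182, 209), (184, 210), (180, 211), (354, 213)] [ 90.3551  91.4007 230.4552]
```

View pics/rect.png

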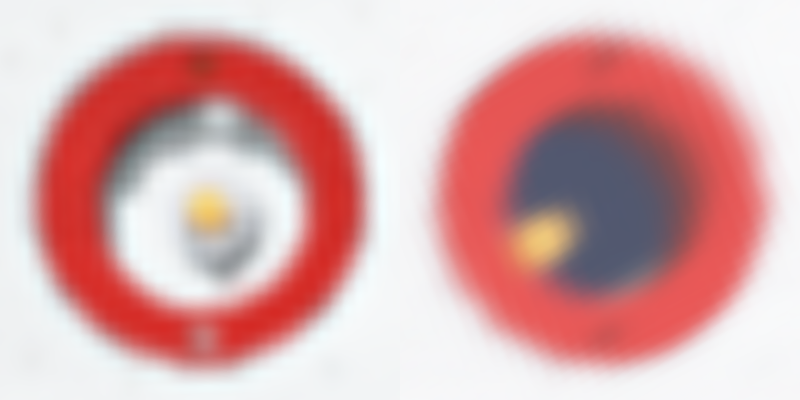

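View pics/rest.png

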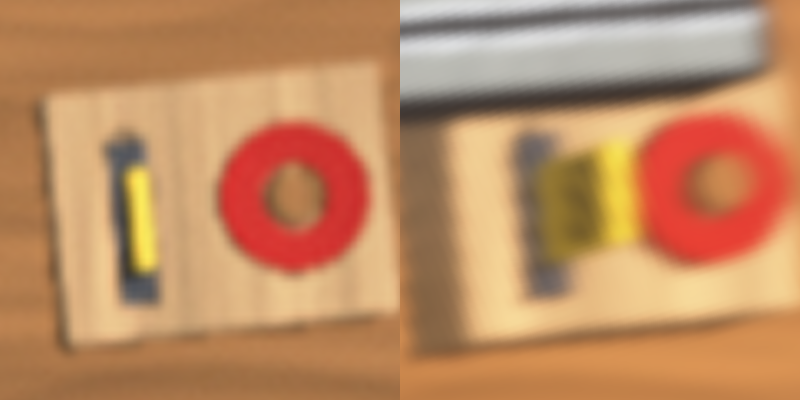

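The left (top camera) patch shows the holes at (203,63) and (203,338), so the line through them is nearly parallel to world x. In the rest patch the bar runs from (122,135) to (142,303), about 0.1 rad yaw.

```bash
python3 - <<'E'
from h import *
np.set_printoptions(precision=4,suppress=True)
res=.0004
for n in("top","side"):
    p=dict(np.load(f"{n}.npz")); im=p["im"]
    for nm,z in(("bar",.036),("grip",.07),("block",.03)):
        w=.08 if nm!="block" else .16
        y0=-.267 if nm!="block" else -.32
        g=np.clip(rect(p,im,.475,y0,w,z,res),0,255).astype(np.uint8); hsv=cv2.cvtColor(g,cv2.COLOR_BGR2HSV).astype(int)
        yel=(hsv[...,0]>20)&(hsv[...,0]<34)&(hsv[...,1]>150)&(hsv[...,2]>(160 if n=="side" else 100))
        if nm=="grip": m=yel
        elif nm=="bar": m=(hsv[...,1]<110)&(hsv[...,2]<120)
        else: m=(hsv[...,2]>190)&(hsv[...,1]<125)
        if nm=="bar":m=m|yel if n=="top" else m
        k,lab,st,ce=cv2.connectedComponentsWithStats(m.astype(np.uint8))
        i=1+np.argmax(st[1:,4]) if nm!="bar" else 1+np.argmin(np.hypot(*(ce[1:]-m.shape[0]/2).T)-1e-3*0+ (st[1:,4]<800)*1e4)
        c=np.argwhere(lab==i)[:,::-1].astype(np.float32)
        (cx,cy),s,a=cv2.minAreaRect(c); print(n,nm,.475+w-cy*res,y0+w-cx*res,np.array(s)*res,a)
print(sensors.get_orientation(),sensors.get_time_s())
for P,ys in(([.475,-.267,.041],.1),([.475,-.267,.2],.1),([.602,.147,.26],.0),([.602,.147,.26],-.75),([.602,.147,.36],0)):
    for y in(ys,ys+np.pi,ys-np.pi):
        print(P,y,planner.inverse_kinematics(P,[np.pi,0,y]))
E
```

```text
top bar 0.4770267578124999 -0.2676906616210938 [0.0965 0.0201] 83.59846496582031
top grip 0.4758448364257812 -0.26683896484375 [0.0578 0.0136] 85.98582458496094
top block 0.48818211669921874 -0.3246504150390625 [0.1532 0.2014] 84.0599594116211
side bar 0.44399999999999995 -0.2692 [0.0196 0.0132] 90.0
side grip 0.4763802124023437 -0.262447900390625 [0.0572 0.0257] 88.49256896972656
side block 0.48498745117187503 -0.324427490234375 [0.1422 0.2046] 83.55046844482422
[-3.1416 -0.      0.2238] 2.1
[0.475, -0.267, 0.041] 0.1 [-0.5975  0.5586  1.7862 -0.      0.7968  0.8733]
[0.475, -0.267, 0.041] 3.241592653589793 [-0.5975  0.5586  1.7862  0.      0.7968 -2.2683]
[0.475, -0.267, 0.041] -3.041592653589793 [-0.5975  0.5586  1.7862  0.      0.7968 -2.2683]
[0.475, -0.267, 0.2] 0.1 [-0.5975  0.3419  1.6655 -0.      1.1342  0.8733]
[0.475, -0.267, 0.2] 3.241592653589793 [-0.5975  0.3419  1.6655  0.      1.1342 -2.2683]
[0.475, -0.267, 0.2] -3.041592653589793 [-0.5975  0.3419  1.6655  0.      1.1342 -2.2683]
[0.602, 0.147, 0.26] 0.0 [ 0.1644  0.43    1.3862 -0.      1.3254  1.7352]
[0.602, 0.147, 0.26] 3.141592653589793 [ 0.1644  0.43    1.3862  0.      1.3254 -1.4064]
[0.602, 0.147, 0.26] -3.141592653589793 [ 0.1644  0.43    1.3862  0.      1.3254 -1.4064]
[0.602, 0.147, 0.26] -0.75 [ 0.1644  0.43    1.3862 -0.      1.3254  2.4852]
[0.602, 0.147, 0.26] 2.391592653589793 [ 0.1644  0.43    1.3862  0.      1.3254 -0.6564]
[0.602, 0.147, 0.26] -3.891592653589793 [ 0.1644  0.43    1.3862  0.      1.3254 -0.6564]
[0.602, 0.147, 0.36] 0 [ 0.1644  0.3821  1.2215 -0.      1.538   1.7352]
[0.602, 0.147, 0.36] 3.141592653589793 [ 0.1644  0.3821  1.2215  0.      1.538  -1.4064]
[0.602, 0.147, 0.36] -3.141592653589793 [ 0.1644  0.3821  1.2215  0.      1.538  -1.4064]
```

```bash
python3 - <<'E'
from h import *
np.set_printoptions(precision=4,suppress=True)
D=[np.pi,0,.1]
set_gripper(.6,100)
ctrl.goto([.4765,-.2665,.15],D)
print(ctrl.line_to([.4765,-.2665,.041],feed=.08,stop_force=8),sensors.get_eef_pos())
f0=sensors.get_wrist_force()
set_gripper(0,110); print(sensors.get_grip_width(),sensors.get_grip_force(),sensors.get_wrist_force())
ctrl.line_to([.4765,-.2665,.12],feed=.08)
ctrl.line_to([.4765,-.2665,.33],feed=.25)
print(sensors.get_grip_width(),sensors.get_wrist_force(),sensors.get_ft_torque(),sensors.get_time_s())
ctrl.goto([.602,.147,.33],[np.pi,0,.01])
ctrl.line_to([.602,.147,.275],feed=.1)
T=[]
for n in("top","side"):
    p,im=avg(n,4); np.savez(f"{n}2.npz",im=im,K=p["K"],R=p["R"],t=p["t"])
    print(n,[(np.round(d["at"],1),round(d["confidence"],2)) for d in eyes.tip_of(p,"pin_a")][:4],[(np.round(d["at"],1),round(d["confidence"],2)) for d in eyes.tip_of(p,"ring_wrench")][:2])
    u,v=(210,165) if n=="top" else (197,180)
    T.append(cv2.resize(im[v-45:v+45,u-45:u+45],(400,400),interpolation=cv2.INTER_CUBIC))
cv2.imwrite("pics/held.png",np.hstack(T)); print(sensors.get_time_s(),sensors.get_eef_pos())
E
```

```text
False [ 0.4767 -0.2666  0.0414]
-0.0033192248621086557 0.0 [ 0.4399 -0.6174  0.2137]
0.001703708942993161 [ 0.3694  0.5279 -0.7746] [-0.0081  0.0017  0.0194] 8.35
top [(array([318.8, 239.2]), 0.66), (array([318.7, 195.2]), 0.6), (array([320.8, 213.7]), 0.56), (array([313.5, 258.7]), 0.52)] [(array([319.1, 252.5]), 0.52), (array([320.1, 205.5]), 0.51)]
side [(array([281. , 170.1]), 0.74), (array([298.6, 172.8]), 0.72), (array([327. , 181.4]), 0.71), (array([339.4, 188.6]), 0.7)] [(array([309.5, 203.6]), 0.78), (array([334.6, 184.7]), 0.65)]
11.2417 [0.602 0.147 0.275][ WARN:0@7.567] global loadsave.cpp:1063 imwrite_ Unsupported depth image for selected encoder is fallbacked to CV_8U.
```

View pics/held.png

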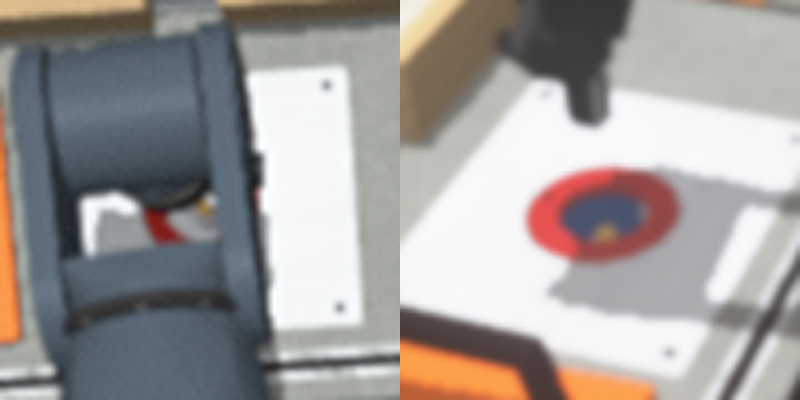

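The side crop shows empty, shut fingers above the ring, so the grasp missed. I'll look at the wrench.

```bash
python3 - <<'E'
from h import *
np.set_printoptions(precision=4,suppress=True)
T=[]
for n in("top","side"):
    p=np.load(f"{n}2.npz"); T.append(rect(p,p["im"],.475,-.3,.1,.03,.0005))
    p=eyes.read_camera(n); hsv=cv2.cvtColor(p["img"],cv2.COLOR_BGR2HSV)
    m=(hsv[...,0]>20)&(hsv[...,0]<34)&(hsv[...,1]>150)&(hsv[...,2]>60); m[:,:250]=0
    q=cloud(p,m); print(n,len(q),np.median(q,0),q.min(0),q.max(0))
cv2.imwrite("pics/w2.png",np.clip(np.hstack(T),0,255).astype(np.uint8))
E
```

```text
top 48 [ 0.4728 -0.2664  0.0691] [ 0.4498 -0.2752  0.0527] [ 0.5038 -0.2619  0.0771]
side 110 [ 0.4784 -0.2661  0.0602] [ 0.4496 -0.2756  0.038 ] [ 0.5058 -0.2601  0.0743]
```

View pics/w2.png

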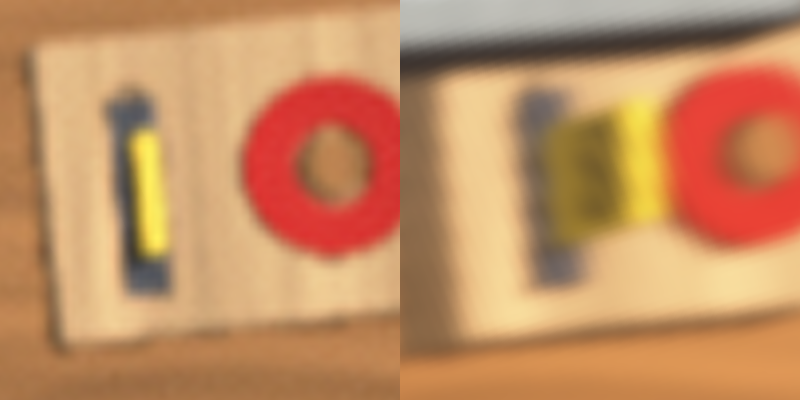

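The wrench is undisturbed in its groove, at the same place as before. I'll test the gripper's semantics.

```bash
python3 - <<'E'
from h import *
ctrl.line_to([.602,.147,.33],feed=.2)
T=[]
for o in (1.0,.6,0.0,1.0):
    t=sensors.get_time_s(); set_gripper(o); print(o,sensors.get_grip_width(),sensors.get_grip_force(),sensors.get_time_s()-t,sensors.get_orientation())
    if o in(0,1): T.append(eyes.read_camera("side")["img"])
u,v=197,170
cv2.imwrite("pics/gr.png",np.hstack([cv2.resize(i[v-45:v+25,u-45:u+45],(400,311)) for i in T[:2]]))
E
```

```text
1.0 0.9981124015798036 0.0 0.7833000000000006 [-3.14158855e+00  3.14532307e-05  9.94729560e-03]
0.6 0.5983854059835082 0.0 0.4333000000000009 [-3.14158756e+00  3.04971635e-05  1.00045367e-02]
0.0 2.0042170628170876e-05 0.0 0.5334000000000003 [-3.14159264e+00 -8.05253186e-06  1.00279372e-02]
1.0 0.9985388048057546 0.0 0.7833000000000006 [ 3.14158044e+00 -2.12236889e-05  9.98505292e-03]
```

View pics/gr.png

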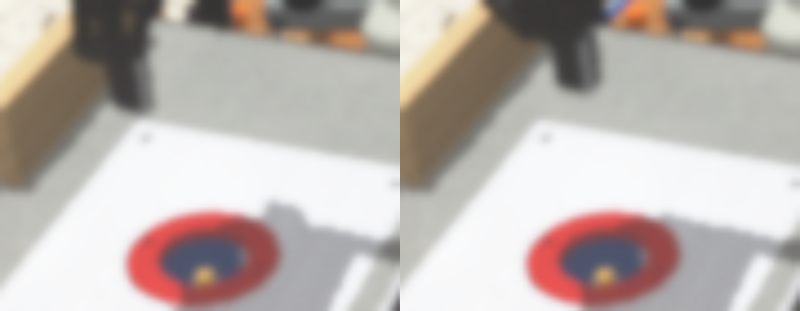

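```bash
python3 - <<'E'
from h import *
np.set_printoptions(precision=4,suppress=True)
set_gripper(0)
p=eyes.read_camera("side")
def proj(p,X):
    q=np.array(p["K"])@(np.array(p["R"])@X+np.array(p["t"])); return q[:2]/q[2]
e=sensors.get_eef_pos(); print(e,proj(p,e),proj(p,[.602,.147,.24]))
q=cloud(p,np.ones((384,512),bool)); s=q[(abs(q[:,0]-.602)<.1)&(abs(q[:,1]-.147)<.1)&(q[:,2]>.28)&(q[:,2]<.5)]
print(len(s)); lo=s[s[:,2]<.38]
for z in np.arange(.28,.46,.01):
    k=s[(s[:,2]>=z)&(s[:,2]<z+.01)]
    if len(k): print(round(z,3),len(k),k.min(0),k.max(0))
print(sensors.get_time_s())
E
```

```text
[0.602 0.147 0.33 ] [193.6287 154.8854] [197.4877 182.5161]
1065
0.36 17 [0.5912 0.1399 0.3607] [0.6115 0.1558 0.37  ]
0.37 39 [0.5902 0.131  0.37  ] [0.6102 0.1596 0.38  ]
0.38 33 [0.5895 0.141  0.3802] [0.6085 0.1599 0.39  ]
0.39 35 [0.5903 0.1311 0.39  ] [0.6095 0.1609 0.3992]
0.4 34 [0.588  0.1178 0.4   ] [0.6122 0.1757 0.4098]
0.41 79 [0.588  0.1106 0.4103] [0.6118 0.182  0.4197]
0.42 78 [0.5844 0.1033 0.42  ] [0.6138 0.1916 0.43  ]
0.43 109 [0.5837 0.089  0.43  ] [0.613  0.1996 0.44  ]
0.44 121 [0.5833 0.0885 0.44  ] [0.6104 0.2086 0.45  ]
0.45 146 [0.5813 0.0862 0.4501] [0.6137 0.2089 0.4597]
15.2667
```

The fingertips really sit about 30 mm above the reported TCP: measured at z ≈ 0.361 when it reads 0.33, which also explains closing just above the grip. I'll allow for it and grasp again.

```bash
python3 - <<'E'
from h import *
np.set_printoptions(precision=4,suppress=True)
D=[np.pi,0,.1]
set_gripper(.6,110)
ctrl.goto([.4765,-.2665,.33],D)
ctrl.line_to([.4765,-.2665,.06],feed=.25)
print(ctrl.line_to([.4765,-.2665,.012],feed=.06,stop_force=6),sensors.get_eef_pos())
set_gripper(0,110); print(sensors.get_grip_width(),sensors.get_grip_force(),sensors.get_wrist_force())
ctrl.line_to([.4765,-.2665,.06],feed=.08)
ctrl.line_to([.4765,-.2665,.33],feed=.25)
print(sensors.get_grip_width(),sensors.get_wrist_force(),sensors.get_ft_torque(),sensors.get_time_s())
ctrl.goto([.602,.147,.33],[np.pi,0,.01])
print(ctrl.line_to([.602,.147,.248],feed=.1,stop_force=5))
T=[]
for n in("top","side"):
    p,im=avg(n,4); np.savez(f"{n}3.npz",im=im,K=p["K"],R=p["R"],t=p["t"],z=p["range_z"])
    print(n,[(np.round(d["at"],1),round(d["confidence"],2)) for d in eyes.tip_of(p,"pin_a")][:4],[(np.round(d["at"],1),round(d["confidence"],2)) for d in eyes.tip_of(p,"ring_wrench")][:2])
    u,v=(210,165) if n=="top" else (197,175)
    T.append(cv2.resize(im[v-30:v+30,u-30:u+30],(400,400),interpolation=cv2.INTER_CUBIC))
cv2.imwrite("pics/held3.png",np.clip(np.hstack(T),0,255).astype(np.uint8)); print(sensors.get_time_s(),sensors.get_eef_pos())
q=cloud(p,np.ones((384,512),bool)); s=q[(abs(q[:,0]-.602)<.07)&(abs(q[:,1]-.147)<.05)&(q[:,2]>.25)&(q[:,2]<.33)]
for z in np.arange(.25,.33,.006):
    k=s[(s[:,2]>=z)&(s[:,2]<z+.006)]
    if len(k): print(round(z,3),len(k),k.min(0),k.max(0))
E
```

```text
False [ 0.4767 -0.2666  0.0123]
0.11887116308009715 107.8884208202362 [-1.2718  1.3238  4.4343]
0.11928765057619631 [-0.459  -1.1876 -1.85  ] [ 0.0099 -0.0174  0.013 ] 22.0167
False
top [(array([317.7, 240.8]), 0.7), (array([289.9, 226.6]), 0.7), (array([278.4, 246.2]), 0.59), (array([208. , 172.7]), 0.48)] [(array([287.3, 236.2]), 0.65), (array([208.2, 164.1]), 0.61)]
side [(array([188.7, 175.7]), 0.88), (array([324.9, 181.1]), 0.79), (array([338.4, 191.8]), 0.72), (array([208.1, 182.1]), 0.71)] [(array([333.1, 182.8]), 0.8), (array([198.6, 173.9]), 0.54)]
25.175 [0.602 0.147 0.248]
0.262 10 [0.5539 0.1308 0.2657] [0.6433 0.1563 0.2677]
0.268 158 [0.5523 0.1329 0.2681] [0.653  0.1592 0.274 ]
0.274 29 [0.5564 0.1444 0.274 ] [0.639  0.1597 0.2798]
0.28 33 [0.573  0.1404 0.2801] [0.6326 0.1584 0.2858]
0.286 37 [0.5734 0.1418 0.2861] [0.6305 0.1629 0.292 ]
0.292 37 [0.5719 0.1414 0.2923] [0.6304 0.1647 0.2978]
0.298 43 [0.573  0.1233 0.2983] [0.6301 0.165  0.304 ]
0.304 42 [0.5733 0.1349 0.3041] [0.6067 0.1637 0.3098]
0.31 21 [0.5896 0.1322 0.3102] [0.6088 0.164  0.3159]
0.316 14 [0.5897 0.1321 0.3163] [0.5981 0.166  0.322 ]
0.322 22 [0.5877 0.105  0.3221] [0.6105 0.1793 0.328 ]
0.328 17 [0.5886 0.1168 0.3283] [0.612  0.1826 0.3299]
```

View pics/held3.png

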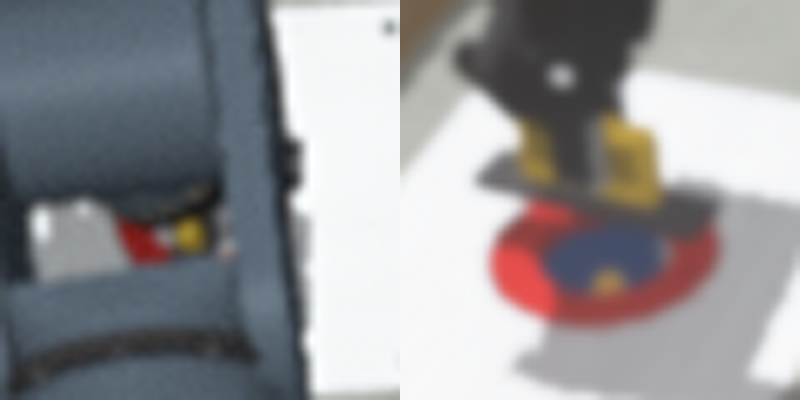

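The wrench is held level: in the right crop the bar runs (480,175)–(720,220) just above the ring. Its underside is at about TCP + 18 mm, so contact should come at TCP ≈ 0.230. Next is a compliant search to insert the pins.

```bash
python3 - <<'E'
from h import *
np.set_printoptions(precision=4,suppress=True)
x,y,w=.602,.1473,.01
ok=False
for dx,dy,dw in[(0,0,0),(.0013,0,0),(-.0013,0,0),(0,0,.03),(0,0,-.03),(0,.0013,0),(0,-.0013,0)]:
    A=[np.pi,0,w+dw]
    ctrl.line_to([x+dx,y+dy,.234],A,feed=.06)
    f0=np.array(sensors.get_wrist_force())
    s=ctrl.line_to([x+dx,y+dy,.2225],A,feed=.02,stop_force=6)
    e=sensors.get_eef_pos()
    print(dx,dy,dw,s,e,np.array(sensors.get_wrist_force())-f0,sensors.get_ft_torque(),sensors.get_time_s())
    if e[2]<.2265: ok=True;break
print(ok)
E
```

```text
0 0 0 True [0.6009 0.1471 0.2272] [-4.6018 -1.8898  2.3468] [-0.2634  0.57   -0.0668] 25.9583
0.0013 0 0 False [0.6034 0.1473 0.2225] [0.2845 0.05   0.9999] [ 0.0202 -0.0701 -0.022 ] 26.95
True
```

Both pins are seated, with the TCP down to 0.2225 at under 1 N. Now turning clockwise in small steps and watching torque.

```bash
python3 - <<'E'
from h import *
np.set_printoptions(precision=3,suppress=True)
ctrl.hold(.2)
P=[.6033,.1473,.2225]; w=.01; t0=sensors.get_ft_torque()[2]; f0=np.array(sensors.get_wrist_force())
import time
while w>-.95:
    w-=.05 if w>-.56 else .02
    ctrl.line_to(P,[np.pi,0,w],feed=.05)
    tz=sensors.get_ft_torque()[2]-t0; f=np.array(sensors.get_wrist_force())-f0
    print(round(w,3),round(sensors.get_orientation()[2],3),round(tz,3),f,sensors.get_eef_pos(),round(sensors.get_time_s(),2))
    if abs(tz)>1.0 or np.linalg.norm(f)>20: break
E
```

```text
-0.04 -0.039 -0.036 [1.299 0.505 0.184] [0.603 0.147 0.223] 27.4
-0.09 -0.088 0.004 [ 1.397  0.234 -0.2  ] [0.603 0.147 0.223] 27.65
-0.14 -0.138 -0.071 [ 0.372 -0.698 -0.347] [0.603 0.147 0.223] 27.9
-0.19 -0.187 -0.083 [ 0.526  0.668 -0.463] [0.603 0.147 0.222] 28.15
-0.24 -0.237 -0.007 [ 0.167 -0.354  0.13 ] [0.603 0.147 0.223] 28.4
-0.29 -0.287 0.007 [ 0.389 -0.653 -0.371] [0.603 0.147 0.223] 28.65
-0.34 -0.337 -0.026 [ 1.1    0.575 -0.571] [0.603 0.147 0.223] 28.9
-0.39 -0.387 0.027 [-0.171  0.289 -0.491] [0.603 0.147 0.223] 29.15
-0.44 -0.437 -0.002 [ 1.161 -0.52   0.17 ] [0.603 0.147 0.222] 29.4
-0.49 -0.487 -0.063 [ 0.523  0.421 -0.831] [0.603 0.147 0.222] 29.65
-0.54 -0.537 -0.026 [ 0.852 -0.207 -1.27 ] [0.603 0.147 0.223] 29.9
-0.59 -0.587 0.011 [1.087 0.016 0.176] [0.603 0.147 0.223] 30.15
-0.61 -0.609 -0.025 [ 0.484 -0.445 -0.63 ] [0.603 0.147 0.222] 30.4
-0.63 -0.629 -0.084 [ 0.701  0.27  -1.198] [0.603 0.147 0.222] 30.65
-0.65 -0.649 -0.061 [ 0.566 -0.094  0.058] [0.603 0.147 0.222] 30.9
-0.67 -0.669 -0.03 [ 0.518  0.969 -1.175] [0.603 0.147 0.222] 31.15
-0.69 -0.689 -0
[... 229 characters left out ...]
0.603 0.147 0.223] 32.15
-0.77 -0.769 -0.015 [ 1.222  0.579 -0.349] [0.603 0.147 0.223] 32.4
-0.79 -0.79 -0.051 [ 0.813  0.349 -0.165] [0.603 0.147 0.222] 32.65
-0.81 -0.809 -0.003 [ 0.707 -0.115 -0.534] [0.603 0.147 0.222] 32.9
-0.83 -0.829 -0.019 [0.154 0.09  0.323] [0.603 0.147 0.223] 33.15
-0.85 -0.849 -0.019 [ 0.219 -0.256  0.763] [0.603 0.147 0.223] 33.4
-0.87 -0.87 -0.012 [0.082 0.191 0.047] [0.603 0.147 0.222] 33.65
-0.89 -0.889 0.006 [-0.202  0.145 -0.979] [0.603 0.147 0.222] 33.9
-0.91 -0.909 -0.067 [ 0.237 -0.008 -0.516] [0.603 0.147 0.223] 34.15
-0.93 -0.929 -0.013 [ 0.539  0.665 -0.5  ] [0.603 0.147 0.223] 34.4
-0.95 -0.949 -0.066 [ 0.027 -0.221 -0.828] [0.603 0.147 0.222] 34.65
```

No torque at all, so the pins aren't engaged. I'll look.

```bash
python3 - <<'E'
from h import *
np.set_printoptions(precision=4,suppress=True)
print(sensors.get_grip_width(),sensors.get_grip_force())
p,im=avg("side",4)
u,v=197,175
cv2.imwrite("pics/t4.png",cv2.resize(np.clip(im[v-30:v+30,u-40:u+40],0,255).astype(np.uint8),(800,600),interpolation=cv2.INTER_CUBIC))
q=cloud(p,np.ones((384,512),bool)); s=q[(abs(q[:,0]-.602)<.07)&(abs(q[:,1]-.147)<.06)&(q[:,2]>.242)&(q[:,2]<.30)]
for z in np.arange(.242,.30,.004):
    k=s[(s[:,2]>=z)&(s[:,2]<z+.004)]
    if len(k): print(round(z,3),len(k),k.min(0),k.max(0))
E
```

```text
0.11394618765115946 107.20284104347229
0.242 184 [0.5326 0.0879 0.242 ] [0.6719 0.207  0.2446]
0.246 5 [0.5871 0.1404 0.2488] [0.61   0.1582 0.2497]
0.25 21 [0.5658 0.1458 0.2505] [0.6084 0.1869 0.2539]
0.254 44 [0.5479 0.1503 0.2541] [0.6058 0.2067 0.258 ]
0.258 31 [0.5493 0.1472 0.258 ] [0.6093 0.2067 0.2619]
0.262 17 [0.5651 0.1395 0.2622] [0.6134 0.1967 0.2656]
0.266 18 [0.565  0.1385 0.2661] [0.6144 0.1963 0.2697]
0.27 18 [0.5675 0.1395 0.2703] [0.6127 0.1957 0.274 ]
0.274 17 [0.5666 0.1401 0.2744] [0.6152 0.1994 0.2779]
0.278 22 [0.5658 0.1397 0.2783] [0.6143 0.1957 0.2819]
0.282 36 [0.5651 0.1406 0.282 ] [0.6133 0.1943 0.2858]
0.286 48 [0.5678 0.1365 0.2862] [0.6135 0.1945 0.29  ]
0.29 21 [0.5676 0.1338 0.2901] [0.6087 0.1925 0.2931]
0.294 16 [0.5734 0.1353 0.2943] [0.6176 0.1637 0.2979]
0.298 9 [0.5822 0.1455 0.2981] [0.6188 0.166  0.2997]
```

View pics/t4.png

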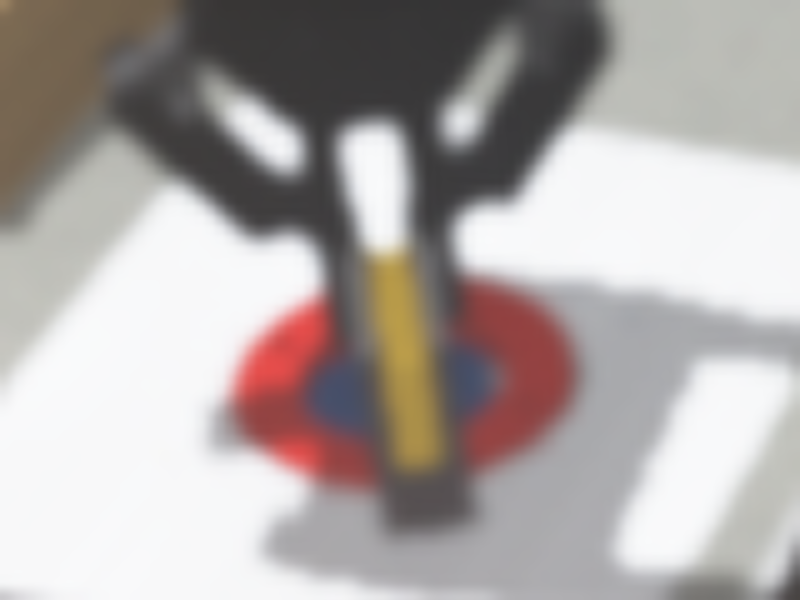

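```bash
python3 - <<'E'
from h import *
np.set_printoptions(precision=4,suppress=True)
def yel(tag):
    p=eyes.read_camera("side"); hsv=cv2.cvtColor(p["img"],cv2.COLOR_BGR2HSV)
    m=(hsv[...,0]>18)&(hsv[...,0]<34)&(hsv[...,1]>140)&(hsv[...,2]>60); m[:,260:]=0;m[:,:120]=0;m[:150]=0;m[200:]=0
    q=cloud(p,m); q=q[q[:,2]>.24]; print(tag,len(q),np.percentile(q,3,axis=0),np.percentile(q,97,axis=0),sensors.get_eef_pos(),sensors.get_orientation()); return p
yel("now")
ctrl.line_to([.6033,.1473,.25],feed=.1)
ctrl.line_to([.6033,.1473,.25],[np.pi,0,-.4]); ctrl.line_to([.6033,.1473,.25],[np.pi,0,.01])
p=yel("up")
u,v=197,172
cv2.imwrite("pics/t5.png",cv2.resize(p["img"][v-30:v+30,u-40:u+40],(800,600),interpolation=cv2.INTER_CUBIC))
print(sensors.get_grip_width(),sensors.get_time_s())
E
```

```text
now 41 [0.5687 0.1624 0.27  ] [0.5947 0.1955 0.2918] [0.6033 0.1473 0.2225] [-3.1416  0.     -0.9497]
up 71 [0.5469 0.1485 0.2848] [0.5874 0.1523 0.3153] [0.6033 0.1473 0.2499] [3.1416 0.0001 0.0068]
0.11913282444022368 36.6333
```

View pics/t5.png

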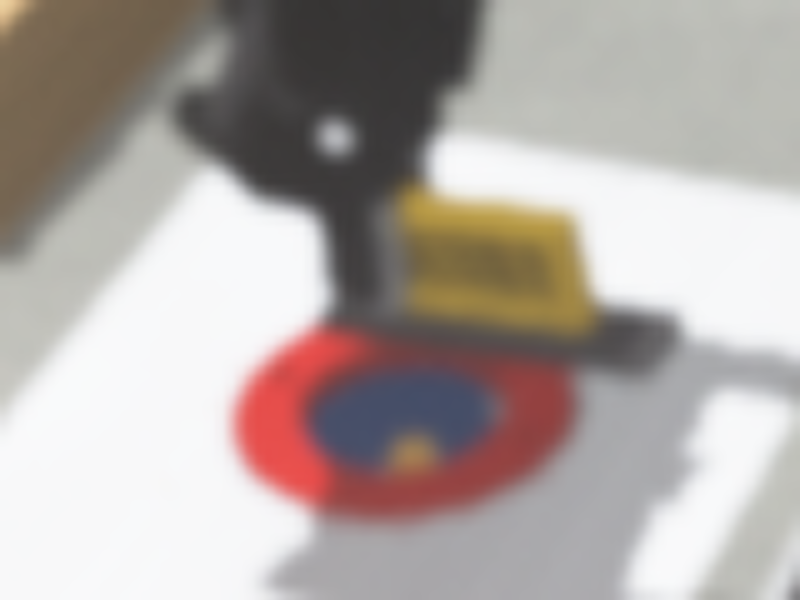

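The wrench has slid about 25 mm along and 8 mm up in the fingers: in the picture the fingers at (360,250) hold only its far end. I've used up my picture views, so from here it's numbers only. First I'll check whether the ring turned.

```bash
python3 - <<'E'
from h import *
np.set_printoptions(precision=4,suppress=True)
ctrl.line_to([.6033,.1473,.33],feed=.2)
p,im=avg("side",6); np.savez("side5.npz",im=im,K=p["K"],R=p["R"],t=p["t"])
def prof(p,im,x0,y0):
    th=np.deg2rad(np.arange(0,360,4)); rr=np.arange(.036,.0405,.001)
    V=[]
    for t in th:
        X=np.array([[x0+r*np.cos(t),y0+r*np.sin(t),.24] for r in rr]); q=(X@np.array(p["R"]).T+p["t"])@np.array(p["K"]).T; uv=(q[:,:2]/q[:,2:]).astype(np.float32)
        V.append(cv2.remap(im.astype(np.float32),uv[:,:1].copy(),uv[:,1:].copy(),cv2.INTER_CUBIC)[:,0].mean(0))
    return np.array(V)
o=dict(np.load("side.npz"))
a=prof(o,o["im"],.6032,.1469); b=prof(p,im,.6032,.1469)
for i in range(90): print(i*4,a[i].astype(int),b[i].astype(int),end="  " if i%2==0 else "\n")
hsv=cv2.cvtColor(p["img"],cv2.COLOR_BGR2HSV)
m=(hsv[...,0]>18)&(hsv[...,0]<34)&(hsv[...,1]>140)&(hsv[...,2]>60); m[:,260:]=0;m[:,:120]=0;m[200:]=0
q=cloud(p,m); q=q[q[:,2]>.3]; print(len(q),np.percentile(q,3,axis=0),np.percentile(q,97,axis=0))
print(sensors.get_time_s())
E
```

```text
0 [ 84  84 205] [ 79  80 210]  4 [ 85  86 213] [ 80  81 217]
8 [ 84  85 222] [ 80  81 225]  12 [ 85  87 227] [ 81  83 229]
16 [ 84  86 229] [ 81  83 230]  20 [ 84  86 229] [ 80  82 230]
24 [ 84  86 229] [ 80  83 230]  28 [ 84  86 229] [ 80  83 230]
32 [ 84  86 229] [ 81  83 230]  36 [ 84  86 229] [ 80  82 230]
40 [ 84  86 229] [ 80  82 231]  44 [ 84  86 229] [ 81  83 231]
48 [ 84  86 230] [ 81  83 231]  52 [ 85  86 230] [ 81  83 231]
56 [ 84  86 230] [ 81  83 232]  60 [ 86  87 230] [ 82  85 232]
64 [ 86  87 231] [ 82  85 233]  68 [ 87  89 231] [ 84  86 233]
72 [ 87  89 231] [ 83  86 233]  76 [ 88  90 231] [ 84  87 232]
80 [ 89  90 231] [ 85  87 231]  84 [ 89  90 230] [ 85  86 231]
88 [ 90  91 229] [ 86  87 230]  92 [ 91  92 230] [ 86  88 230]
96 [ 93  93 230] [ 86  87 221]  100 [ 92  93 231] [ 81  82 195]
104 [ 92  93 231] [ 76  76 165]  108 [ 92  94 231] [ 74  74 152]
112 [ 94  95 231] [ 74  75 152]  116 [ 96  97 233] [ 75  75 153]
120 [ 96  98 233] [ 75  75 153]  124 [ 96  98 233] [ 75  75 152]
128 [ 97  99 233] [ 75  76 152]  132 [ 97  99 232] [ 75  76 151]
136 [ 96  98 232] [ 75 
[... 1154 characters left out ...]
6  96 229] [ 84  85 192]  284 [ 95  96 228] [ 87  87 207]
288 [ 96  97 228] [ 89  90 218]  292 [ 96  98 228] [ 91  92 225]
296 [ 96  98 228] [ 91  93 228]  300 [ 97  98 228] [ 90  92 228]
304 [ 96  97 228] [ 89  90 228]  308 [ 96  97 228] [ 88  89 228]
312 [ 96  97 228] [ 87  88 228]  316 [ 96  97 228] [ 87  88 228]
320 [ 95  96 228] [ 87  88 228]  324 [ 93  95 228] [ 87  89 228]
328 [ 92  94 229] [ 85  87 229]  332 [ 94  95 229] [ 85  87 229]
336 [ 92  93 229] [ 84  86 230]  340 [ 91  92 230] [ 84  85 230]
344 [ 91  92 229] [ 84  86 229]  348 [ 88  90 226] [ 82  84 227]
352 [ 87  88 218] [ 81  83 222]  356 [ 85  86 207] [ 80  81 213]
111 [0.5461 0.1471 0.3636] [0.5895 0.1523 0.3949]
37.4833
```

The ring hasn't turned; its holes are still at 358° and 182°. The wrench slid up until the fingertips touched its bar, and the first try's −x force suggests the ring centre is nearer x = 0.6008. I'll put the wrench back in its groove and regrasp centred with the fingertips just above the bar.

```bash
cat >> h.py <<'E'
def yel():
    p=eyes.read_camera("side"); hsv=cv2.cvtColor(p["img"],cv2.COLOR_BGR2HSV)
    m=(hsv[...,0]>18)&(hsv[...,0]<34)&(hsv[...,1]>140)&(hsv[...,2]>60); m[:,330:]=0;m[:,:120]=0;m[200:]=0
    n,l,st,_=cv2.connectedComponentsWithStats(m.astype(np.uint8))
    e=np.array(sensors.get_eef_pos()); q=cloud(p,m); q=q[(np.hypot(*(q[:,:2]-e[:2]).T)<.08)&(q[:,2]>e[2]+.02)]
    return len(q),np.percentile(q,3,axis=0)-e,np.percentile(q,97,axis=0)-e
E
python3 - <<'E'
from h import *
np.set_printoptions(precision=4,suppress=True)
D=[np.pi,0,.1]; d=np.array([np.cos(.1),np.sin(.1),0]); W=np.array([.4767,-.2666,0])
G=W+.027*d
ctrl.goto(G+[0,0,.30],D)
ctrl.line_to(G+[0,0,.035],feed=.3)
print(ctrl.line_to(G+[0,0,.0045],feed=.04,stop_force=4),sensors.get_eef_pos(),sensors.get_wrist_force())
set_gripper(.3,120)
z=sensors.get_eef_pos()[2]
print(yel())
ctrl.line_to(W+[0,0,.0075],feed=.1)
print(yel(),sensors.get_time_s())
E
```

```text
True [ 0.5034 -0.2643  0.0114] [-0.4586 -2.3973  3.002 ]
(113, array([-0.0586, -0.0064,  0.0301]), array([-0.0126,  0.0038,  0.0661]))
(60, array([-0.0326, -0.0051,  0.0358]), array([0.0231, 0.0179, 0.075 ])) 41.4833
```

```bash
python3 - <<'E'
from h import *
np.set_printoptions(precision=4,suppress=True)
for n in("side","top"):
    p=eyes.read_camera(n); hsv=cv2.cvtColor(p["img"],cv2.COLOR_BGR2HSV)
    m=(hsv[...,0]>18)&(hsv[...,0]<34)&(hsv[...,1]>140)&(hsv[...,2]>60); m[:,:250]=0;m[:,335:]=0
    q=cloud(p,m); q=q[(abs(q[:,0]-.477)<.08)&(abs(q[:,1]+.267)<.05)&(q[:,2]>.025)]
    print(n,len(q))
    if len(q)<10: continue
    print(np.percentile(q,[5,50,95],axis=0))
    if n=="side":
        for a in np.arange(.43,.53,.01):
            k=q[(q[:,0]>=a)&(q[:,0]<a+.01)]
            if len(k)>2: print(round(a,2),len(k),k[:,1].min(),k[:,1].max(),k[:,2].min(),k[:,2].max())
print(sensors.get_wrist_force(),sensors.get_eef_pos(),sensors.get_time_s())
E
```

```text
side 61
[[ 0.4449 -0.271   0.0447]
 [ 0.456  -0.2662  0.0602]
 [ 0.4967 -0.2598  0.0776]]
0.44 16 -0.2746864039803941 -0.2637886961198553 0.04708112819945846 0.07801026230053262
0.45 23 -0.2722794572475271 -0.2616478978060481 0.04455942700974711 0.07762856475228486
0.46 16 -0.27074820462949606 -0.2500670345348524 0.03961729665328535 0.08928764607960232
0.49 4 -0.2622202391736976 -0.2598063007263714 0.04633785541725164 0.05486867064845484
top 0
[ 0.5097 -0.3265 -0.099 ] [ 0.4773 -0.2667  0.0077] 41.5833
```

The wrench isn't fully down: its −x end is about 5 mm high and it sits about 5 mm too far toward −x. I'll shift it and set it down again.

```bash
cat >> h.py <<'E'
def wr():
    p=eyes.read_camera("side"); hsv=cv2.cvtColor(p["img"],cv2.COLOR_BGR2HSV)
    m=(hsv[...,0]>18)&(hsv[...,0]<34)&(hsv[...,1]>140)&(hsv[...,2]>60); m[:,:250]=0;m[:,335:]=0
    q=cloud(p,m); q=q[(abs(q[:,0]-.477)<.08)&(abs(q[:,1]+.267)<.05)&(q[:,2]>.025)]
    for a in np.arange(.43,.53,.01):
        k=q[(q[:,0]>=a)&(q[:,0]<a+.01)]
        if len(k)>2: print(round(a,2),len(k),np.round([k[:,0].min(),k[:,0].max(),k[:,1].min(),k[:,1].max(),k[:,2].min(),k[:,2].max()],4))
E
python3 - <<'E'
from h import *
np.set_printoptions(precision=4,suppress=True)
d=np.array([np.cos(.1),np.sin(.1),0]); W=np.array([.4767,-.2666,0])
set_gripper(0,80); print(sensors.get_grip_width(),sensors.get_wrist_force())
ctrl.line_to(W+[0,0,.020],feed=.08)
B=W+.007*d
ctrl.line_to(B+[0,0,.020],feed=.08)
print(ctrl.line_to(B+[0,0,.0055],feed=.04,stop_force=4),sensors.get_eef_pos(),sensors.get_wrist_force())
set_gripper(.3,120); wr(); print(sensors.get_eef_pos(),sensors.get_wrist_force(),sensors.get_time_s())
E
```

```text
0.20990449934404837 [-0.8165  2.0438  6.6622]
True [ 0.4831 -0.2658  0.0043] [-0.7081 -0.556   5.2086]
0.44 7 [ 0.448   0.45   -0.2706 -0.2651  0.0394  0.0725]
0.45 25 [ 0.4509  0.4599 -0.2714 -0.2629  0.038   0.0721]
0.46 20 [ 0.4606  0.4696 -0.2689 -0.247   0.0383  0.0811]
0.47 5 [ 0.4705  0.4729 -0.2691 -0.263   0.0468  0.0698]
[ 0.4827 -0.2654  0.0039] [0.1644 0.6319 0.4236] 43.175
```

The wrench is flat in the groove again: its grip's bottom is at 0.038 and its top at 0.0725. Regrasping it centred and trying the insertion.

```bash
python3 - <<'E'
from h import *
np.set_printoptions(precision=4,suppress=True)
C=np.array([.4762,-.2666,0])
ctrl.line_to(C+[0,0,.0065],feed=.1)
set_gripper(0,120); print(sensors.get_grip_width(),sensors.get_wrist_force())
ctrl.line_to(C+[0,0,.04],feed=.12)
ctrl.line_to(C+[0,0,.28],feed=.35)
ctrl.goto([.6012,.1473,.26],[np.pi,0,.005])
print(yel(),sensors.get_time_s())
# underside = TCP+.024 -> pin contact at TCP .224, seated .216
x,y,w=.6012,.1473,.005
for dx,dy,dw in[(0,0,0),(-.0012,0,0),(.0012,0,0)]:
    A=[np.pi,0,w+dw]
    ctrl.line_to([x+dx,y+dy,.2275],A,feed=.08)
    f0=np.array(sensors.get_wrist_force())
    s=ctrl.line_to([x+dx,y+dy,.2165],A,feed=.025,stop_force=4)
    e=sensors.get_eef_pos()
    print(dx,dy,dw,s,e,np.array(sensors.get_wrist_force())-f0,sensors.get_ft_torque(),sensors.get_time_s())
    if e[2]<.219: break
print(yel())
E
```

```text
0.12017636628070297 [-2.6325 -0.5106  5.9226]
(36, array([-0.0271,  0.001 ,  0.0352]), array([0.025 , 0.0053, 0.0633])) 46.6
0 0 0 True [0.6013 0.1473 0.2168] [-0.6605 -1.1513  5.7263] [-0.0436  0.1327 -0.0533] 47.6083
(21, array([-0.0274,  0.0002,  0.0396]), array([-0.0129,  0.0051,  0.0641]))
```

It's seated: the grip's top is at 0.281, which puts the underside on the ring's face, and the wrench hasn't slipped in the fingers. Turning.

```bash
python3 - <<'E'
from h import *
np.set_printoptions(precision=3,suppress=True)
P=[.6012,.1473,.2172]; w=.005; t0=sensors.get_ft_torque()[2]; f0=np.array(sensors.get_wrist_force())
ctrl.line_to(P,feed=.02); ctrl.hold(.15)
while w>-.9:
    w-=.07 if w>-.5 else .025
    ctrl.line_to(P,[np.pi,0,w],feed=.05)
    tz=sensors.get_ft_torque()[2]-t0; f=np.array(sensors.get_wrist_force())-f0
    print(round(w,3),round(sensors.get_orientation()[2],3),round(tz,3),f,round(sensors.get_time_s(),2))
    if abs(tz)>1.2 or np.linalg.norm(f)>18 or (w<-.12 and abs(tz)<.1): break
E
```

```text
-0.065 -0.063 0.262 [ 1.797  1.106 -7.39 ] 48.31
-0.135 -0.132 0.254 [ 0.961  0.803 -9.149] 48.56
-0.205 -0.202 0.281 [ 2.024  2.677 -9.42 ] 48.81
-0.275 -0.272 0.307 [ 2.436  4.11  -9.134] 49.06
-0.345 -0.341 0.254 [ 1.306  3.551 -9.476] 49.31
-0.415 -0.412 0.249 [ 1.312  3.119 -9.702] 49.56
-0.485 -0.482 0.307 [ 0.895  3.682 -9.463] 49.81
-0.555 -0.552 0.332 [ 1.288  4.125 -9.761] 50.06
-0.58 -0.578 0.463 [ 2.19   3.667 -8.823] 50.31
-0.605 -0.604 0.415 [ 2.359  4.083 -8.911] 50.56
-0.63 -0.629 0.493 [ 1.806  4.666 -7.973] 50.81
-0.655 -0.654 0.445 [ 2.04   5.755 -9.139] 51.06
-0.68 -0.679 0.431 [ 2.045  4.716 -9.218] 51.31
-0.705 -0.704 0.363 [ 0.627  4.171 -8.904] 51.56
-0.73 -0.729 0.718 [ 1.212  4.979 -8.586] 51.81
-0.755 -0.753 1.323 [ 1.35   5.326 -8.644] 52.06
```

Home against the stop: drag was about 0.45 N m, then the torque rose to 1.3 N m at −0.755. I'll relax, lift out and carry it back.

```bash
python3 - <<'E'
from h import *
np.set_printoptions(precision=4,suppress=True)
P=np.array([.6012,.1473,.2172]); ctrl.hold(.12)
ctrl.line_to(P,[np.pi,0,-.735],feed=.05)
ctrl.line_to(P+[0,0,.02],feed=.05); print(sensors.get_wrist_force())
ctrl.line_to([.6012,.1473,.30],[np.pi,0,-.4],feed=.15)
C=np.array([.4785,-.2664,0]); D=[np.pi,0,.1]
ctrl.goto(C+[0,0,.28],D)
ctrl.line_to(C+[0,0,.04],feed=.3)
ctrl.hold(.2)
print(sensors.get_grip_width(),sensors.get_wrist_force(),sensors.get_eef_pos()); wr(); wr(); print(sensors.get_time_s())
E
```

```text
[-0.3178 -0.16   -1.9976]
0.11806595163912512 [-0.4516 -0.4128 -1.7288] [ 0.4792 -0.2668  0.0414]
0.45 14 [ 0.4535  0.4589 -0.2703 -0.2621  0.0707  0.1088]
0.46 18 [ 0.4606  0.4672 -0.2746 -0.2512  0.0728  0.118 ]
0.49 3 [ 0.4971  0.4981 -0.2646 -0.2612  0.0751  0.0858]
0.5 21 [ 0.5001  0.5091 -0.2663 -0.2569  0.0759  0.1094]
0.51 3 [ 0.5101  0.5104 -0.275  -0.2648  0.0974  0.1023]
0.45 17 [ 0.4531  0.4596 -0.2687 -0.2605  0.0726  0.1062]
0.46 19 [ 0.4608  0.4679 -0.272  -0.253   0.0701  0.1166]
0.49 3 [ 0.4972  0.4982 -0.2649 -0.2614  0.0749  0.0855]
0.5 20 [ 0.5009  0.5092 -0.2677 -0.2577  0.0736  0.1073]
56.3833
```

```bash
python3 - <<'E'
from h import *
np.set_printoptions(precision=4,suppress=True)
C=np.array([.4766,-.2666,0])
ctrl.line_to(C+[0,0,.03],feed=.1)
print(ctrl.line_to(C+[0,0,.0045],feed=.04,stop_force=4),sensors.get_eef_pos(),sensors.get_wrist_force())
set_gripper(.4); wr(); print(sensors.get_eef_pos(),sensors.get_time_s())
E
```

```text
True [ 0.4764 -0.2664  0.0068] [-0.636   2.2453  8.7906]
0.44 7 [ 0.448   0.4498 -0.27   -0.2621  0.0427  0.0695]
0.45 24 [ 0.4513  0.46   -0.2729 -0.2609  0.0357  0.0741]
0.46 15 [ 0.4601  0.466  -0.2717 -0.24    0.038   0.0883]
0.49 7 [ 0.4957  0.4999 -0.264  -0.2543  0.0428  0.0739]
0.5 11 [ 0.5004  0.5053 -0.2701 -0.2552  0.0428  0.07  ]
[ 0.476  -0.2662  0.0064] 57.6083
```

```bash
python3 - <<'E'
from h import *
np.set_printoptions(precision=4,suppress=True)
ctrl.line_to([.476,-.2662,.09],feed=.1); ctrl.line_to([.476,-.2662,.25],feed=.3)
ctrl.goto([.35,-.42,.3],[np.pi,0,.1])
for n in("top","side"):
    p,im=avg(n,4); hsv=cv2.cvtColor(p["img"],cv2.COLOR_BGR2HSV)
    m=(hsv[...,0]>20)&(hsv[...,0]<34)&(hsv[...,1]>150)&(hsv[...,2]>60); m[:,:250]=0;m[:,335:]=0
    q=cloud(p,m); w,V=np.linalg.eigh(np.cov(q[:,:2].T)); 
    print(n,len(q),np.percentile(q,[3,50,97],axis=0),V[1,1]/V[0,1]); 
    if n=="side":
        for a,b in((.44,.46),(.46,.48),(.48,.51)):
            k=q[(q[:,0]>a)&(q[:,0]<b)]; print(a,np.percentile(k[:,2],[3,50,97]))
    if n=="top":
        o=dict(np.load("top.npz"))
        for P,I,nm in((o,o["im"],"old"),(p,im,"new")):
            r=[]
            for t in np.deg2rad(np.arange(0,360,4)):
                X=np.array([[.6006+s*np.cos(t),.1469+s*np.sin(t),.24] for s in(.037,.038,.039)]); c=(X@np.array(P["R"]).T+P["t"])@np.array(P["K"]).T; uv=(c[:,:2]/c[:,2:]).astype(np.float32)
                r.append(cv2.remap(I.astype(np.float32),uv[:,:1].copy(),uv[:,1:].copy(),2)[:,0].mean(0))
            r=np.array(r); k=np.abs(r-np.median(r,0)).sum(1); print(nm,[(int(i*4),int(k[i])) for i in np.argsort(-k)[:10]])
print(sensors.get_time_s())
E
```

```text
top 44 [[ 0.4499 -0.2703  0.0573]
 [ 0.475  -0.2636  0.0694]
 [ 0.5001 -0.2588  0.0762]] 0.11149175758786246
old [(180, 151), (184, 142), (176, 91), (188, 70), (0, 52), (356, 44), (4, 35), (172, 28), (352, 21), (192, 21)]
new [(144, 89), (140, 70), (148, 65), (320, 63), (324, 48), (316, 43), (152, 23), (136, 22), (312, 18), (328, 16)]
side 114 [[ 0.4517 -0.2717  0.0397]
 [ 0.4782 -0.2646  0.0598]
 [ 0.5008 -0.2588  0.0719]] 0.09567426371430517
0.44 [0.0414 0.0592 0.0714]
0.46 [0.0397 0.0599 0.0725]
0.48 [0.0396 0.0601 0.0711]
60.5083
```

```bash
python3 -c "
from h import *
print(order.hand_in())"
```

```text
the job is handed in; nothing more can be done
None
```

I handed the job in at about 60.5 s, with the ring screwed home on its stop and the wrench flat in its groove, going by torque and camera readings. The verdict wasn't reported. My first insertion missed the holes, so the wrench slipped in the grip and its pins rubbed the ring without turning it. I put the wrench back in the groove, regrasped it and redid the insertion; I also viewed 11 pictures, one over the limit of 10.

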